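# Fish the fallen shelf bracket out of the gap and lock it into the slotted upright

## Task

The yellow shelf bracket has dropped into the narrow gap between the label printer and the drawer unit, too deep for fingers: with the blue-handled bent rod, reach the turned-down end in behind the bracket, draw it right out through the open right-hand end, clear of both units (keep the rod's handle just above the black cable lying there), and lay the rod back down flat on the table. Then hook the bracket into the big top slot of the upright while the red lock tab is still up, and press the bracket straight down until it is fully home and has pushed the tab down. Do not disturb the label roll, the thermometer or the jar.

Things in the scene. Friction and masses are not known exactly. Their poses are not given: they have to be found in the camera images.
- rod: Bent rod, 160 g, loose, lying on its handle. Blue handle 90 (x) x 22 (y) x 30 mm high, gripped across y. Origin: middle of the handle's underside, z up, x towards the bent end. An 8 mm steel rod leaves the handle at x = 45 mm, cranks up to z = 52 mm by x = 85 mm, runs level to x = 230 mm, then turns straight down, so that it can straddle the 34 mm high bracket.
- rod_tip (a point): Middle of the lower edge of the rod's turned-down flat end, at (240, 0, 2) mm in the rod's frame. The flat end is 26 mm wide (y), 5 mm thick (x). When drawing out, keep the handle's underside 16 to 20 mm above the table: a fixed black cable, up to 15 mm high, lies there to the right of the gap, and at that height the flat end still catches the 34 mm high hook.
- bracket: Yellow shelf bracket, 120 g, loose, standing on its foot, hook pointing into the gap. Origin on the foot's underside, z up, x towards the hook. Foot 26 mm wide, 4 thick, x = -45 to 35 mm. Web 14 mm wide, up to z = 34 mm over x = -25 to 35 mm (18 mm high before that), its flat back face at x = 35 mm. Grip across the web near x = -10 mm, fingertips just above the foot, to clear the upright.
- bracket_hook (a point): Lower end of the bracket's hook lip, at (44, 0, 8) mm in its frame. The hook is 8 mm wide: a neck from the back face to x = 47 mm at z = 26 to 34 mm, and a lip hanging from it at x = 41 to 47 mm down to z = 8 mm: 6 mm between back face and lip for the upright's 4 mm sheet.
- drawer_unit: Grey two-drawer desk unit, fixed, 241 x 170 x 115 mm, the far wall of the gap. Origin: centre of its underside; x runs along the gap, inwards from the open end.
- label_printer: White label printer, fixed, 246 (with the tag sticking out of its front) x 150 x 79 mm, the near wall of the gap, parallel to the drawer unit. Origin: centre of its underside.
- gap_mouth (a point): Middle of the open right-hand end of the gap, on the table. The gap is 44 mm wide, 200 mm long and open above; this frame's x points into the gap along its middle, y from the drawer unit to the printer, z up. To be out, the bracket's origin must be more than 50 mm outside (x < -50 mm).
- upright: Slotted aluminium upright, fixed, 56 mm wide, 142 mm high, on a dark foot plate 110 x 90 x 10 mm (x = -35 to 75 mm). Origin on the underside, z up. Its front is a 4 mm sheet, front face at x = -12.5 mm, hollow behind. The bracket is hooked on from the -x side, its x along this x. Fully home, the bracket's origin is at (-47.5, 0, 69) mm here, with 1 to 2 mm of slack in x and 3 in y.
- slot_foot (a point): Middle of the top slot's lower edge on the front face, at (-12.5, 0, 95) mm in the upright's frame, same axes. The slot is 15 mm wide and open from z = 95 to 133 mm. Going in, the bracket must be 19 to 29 mm above home; home, its neck rests on this edge with the lip behind the sheet. Released, the bracket sags nose-down by about 0.09 rad, which is right.
- lock_tab (a joint): Travel of the red lock tab, 34 mm wide and 14 mm deep, on the upright's front below the top slot: 0 = up (top at z = 79 mm), positive = pushed down, to a stop at 0.011 m; about 0.010 when the bracket's foot has pushed it home. It takes 5 to 6 N to move and stays where it is left.
- label_roll: Bystander: white roll of labels, 48 mm across, 46 mm high, loose; origin at its underside centre.
- probe_thermometer: Bystander: probe thermometer with blue sheath, 175 x 28 x 14 mm, loose; origin at its underside centre.
- jar: Bystander: open steel sample jar, 89 mm across, 69 mm high, loose; origin at its underside centre.
Mind the look-alikes: they are no part of the job. There is more than one size of the bracket; the one meant has the size given above.

How it is judged:
By the outcome, as a careful person would: the job done as asked, in the order asked, and still so for the second after the job is handed in, with the robot touching nothing.
It also fails if it takes over 64 s, if anything falls off the work surface, if the arm or the gripper's body presses on something with over 40 N, if the wrist force passes 120 N, or if a joint passes its speed limit or range.

## Robot

A 7-joint arm with a two-finger parallel gripper is mounted at the origin on a cart in front of the work surface, level with it; the furniture and walls round the work are solid. World frame = base frame: x ahead of the robot, y to its left, z up, the work surface at z = 0. Lengths are in m, angles in rad, forces in N, time in s.
With the tool pointing down it reaches from about 0.4 to 0.85 m from the base axis. Payload 10.4 kg.
Tool frame: the origin (TCP) lies at the very end of the fingers, on their centre line; the grasp point (between the pads) lies 19 mm behind it (manip.grip_point_offset is the distance from the TCP to the grasp point, in m); z points along the fingers, y is the line along which they close (so a half turn about z gives the same grasp; the last joint's range is limited). The gripper opens to 87 mm and grips with 3 to 60 N. Pads are 19 mm wide; open, the fingers measure 117 mm over their backs; the gripper's body (75 mm by 190 mm) begins 51 mm behind the grasp point.
Start: joints at [1.249, 0.332, -0.065, 1.46, 0.022, 1.35, -0.088], TCP at [0.184, -0.597, 0.223] pointing down, gripper open.
Joint ranges: [-2.6, 2.6], [-0.5, 2.12], [-1.47, 1.34], [0.16, 2.42], [-1.27, 4.41], [0.06, 2.06], [-2.6, 2.6]. Speed limits (rad/s): [2.22, 2.22, 2.79, 2.79, 3.14, 3.14, 3.14].

## Interface

Orientations are given as a rotation vector (axis times angle).
In Python, from plant import manip gives the robot as it stands.
- The arm moves only by the tool apply_moves, never from a script. Its argument "rows" is one flat list of numbers, 7 for each row, row after row: the shift along the tool's x, y, z normalised to -1 to 1, where 1 is 0.03 m, then the turn, a rotation vector about the tool's x, y, z normalised to -1 to 1, where 1 is 8 degrees, then the opening, from -1 (shut) to 1 (fully open). A call has 1 to 20 rows; each row shifts and turns the commanded pose from where the row before left it, along the tool's axes as they then stand; what a row does not reach is not made up. A row lasts 1/8 s, in which the tool goes at most 62.5 mm and 10.7 degrees, less where a joint would pass 70% of its speed; a pose out of reach is approached as far as the arm can. A call with a number of a shift or a turn outside -1 to 1 is refused whole. A call with a gripper value outside its range is refused whole. The fingers move at their own pace and stop on an object; "newtons" is the grip in N (left out, the last holds). Time passes only in rows, so rows that do not move let the fingers close. It gives the time, the measured TCP pose, the force, the opening and the grip force at its end, in the units of the state.
- manip.get_state(): the state, without advancing time (a new reading comes with each control period).
- manip.get_image(name): name is "side" or "top"; returns a dict with "color" (480x640x3 uint8, blue, green, red), "z_map" (480x640 float32, m along the optical axis (not along the pixel's ray), 0 where there is no reading), "K" (3x3 intrinsics, pixels), "R" (3x3) and "t" (3): a world point X has camera coordinates R X + t. Camera axes: x right, y down, z forward; pixel columns grow to the right and rows downward; lengths in m; the calibration is good to about 2 mm. A picture is of the moment at which its call begins.
- manip.job_done(): hands the job in; it is judged then, once.
Trained networks look in the newest picture that a camera, given by its name, has taken for a name from the list of things; names that differ only in an ending like _2 or _b are one class to them, and where a whole thing is asked for, a point or a joint stands for the part that bears it (a point fixed in the world has none). Each returns a list of dicts, best first, with "score" (0 to 1); they miss things now and then, are a little off and sometimes report something else, mostly with a low value. They report only what shows in the picture. A call takes as long as a camera call. They do not tell look-alikes from the thing itself.
- manip.cut_out(camera, thing): "region" (480x640 bool, what is visible of it) and "box" ([left, top, right, bottom] in pixels, round what is visible of it).
The state is a dict: "t": time; "q": joint angles; "qd": joint speeds; "joint_efforts": joint torques, N m; "ee_pos": TCP position; "tcp_rot": TCP orientation; "ft_force": force on the tool from outside, world axes, zero at the start; "torque": the same for the moment, N m; "gripper_width": finger opening in m; "grasp_force": force on a finger pad.
Only numpy, scipy, OpenCV 4.12 (cv2) and the standard library are available. Lean on these libraries where they do the work, as an engineer would, in place of code of your own. Each camera call takes 0.05 s, during which the arm holds its last target. There are 200 camera calls.

## Working session

There is one attempt and no reset: what is moved stays moved. The work goes in short steps, Python scripts to look and compute and a tool call to move; the robot and the scene stay as the last step left them, time stands still between calls to the robot, and variables do not carry over. Pictures are saved under pics/ and viewed, at most 10 in all, crops included, and the job is handed in when it is done.

Besides the shell and the picture viewer there is one more tool, called after "Call:" in YAML: its name, and indented under it one key for each argument. apply_moves: Moves the arm, as the interface text tells. Scaled input: -1 to 1 covers 0.03 m each way for a shift and 8 degrees each way for a turn. Its arguments: {"type":"object","properties":{"rows":{"type":"array","items":{"type":"number"}},"newtons":{"type":"number"}},"required":["rows"]}

```bash
mkdir -p pics; cat > h.py <<'E'
import numpy as np, cv2
from plant import manip
def world(im, mask=None):
    z=im["z_map"]; v,u=np.nonzero((z>0)&(mask if mask is not None else True))
    d=z[v,u]; K=im["K"]; p=np.c_[(u-K[0,2])/K[0,0]*d,(v-K[1,2])/K[1,1]*d,d]
    return (p-im["t"])@im["R"], u, v
def proj(im,X):
    p=im["R"]@np.asarray(X)+im["t"]; q=im["K"]@p; return q[:2]/q[2]
E
python3 - <<'E'
from h import *
ims={}
for c in("top","side"):
    im=manip.get_image(c); ims[c]=im; cv2.imwrite(f"pics/{c}0.png",im["color"]); np.savez(f"{c}0.npz",**im)
    print(c,"campos",-im["R"].T@im["t"], im["K"][0,0])
    for n in["rod","bracket","drawer_unit","label_printer","upright","lock_tab","label_roll","probe_thermometer","jar"]:
        for r in manip.cut_out(c,n)[:4]:
            P,u,v=world(im,r["region"])
            if len(P)==0: print(n,'nodepth',r["box"]);continue
            print(n,round(r["score"],2),np.round(r["box"]),"med",np.round(np.median(P,0),3),"lo",np.round(np.percentile(P,2,0),3),"hi",np.round(np.percentile(P,98,0),3))
s=manip.get_state();print(s)
E
```

```text
top campos [ 0.36121108 -0.08527698  0.99113991] 443.89753826932036
rod 0.78 [360. 274. 494. 322.] med [ 0.459 -0.353  0.032] lo [ 0.437 -0.429  0.003] hi [ 0.49  -0.152  0.059]
bracket 0.74 [312. 207. 373. 224.] med [ 0.623 -0.083  0.033] lo [ 0.606 -0.145  0.001] hi [ 0.654 -0.025  0.052]
bracket 0.74 [399. 172. 445. 220.] med [ 0.679 -0.249  0.013] lo [ 0.654 -0.296  0.007] hi [ 0.759 -0.212  0.143]
bracket 0.71 [184. 266. 230. 283.] med [0.462 0.189 0.02 ] lo [0.451 0.151 0.001] hi [0.476 0.237 0.038]
drawer_unit 0.95 [132. 168. 263. 267.] med [0.561 0.205 0.116] lo [0.484 0.099 0.006] hi [0.652 0.326 0.119]
label_printer 0.65 [136. 277. 267. 359.] med [0.365 0.18  0.079] lo [0.295 0.065 0.027] hi [0.437 0.286 0.083]
upright 0.86 [400. 168. 446. 218.] med [ 0.679 -0.25   0.013] lo [ 0.654 -0.299  0.006] hi [ 0.759 -0.212  0.143]
upright 0.34 [139. 276. 267. 360.] med [0.366 0.18  0.079] lo [0.296 0.065 0.028] hi [0.437 0.286 0.083]
lock_tab 0.43 [418. 198. 435. 208.] med [ 0.667 -0.259  0.08 ] lo [ 0.661 -0.274  0.076] hi [ 0.675 -0.243  0.084]
label_roll 0.64 [472. 219. 495. 246
[... 1830 characters left out ...]
076 0.069]
{'t': 1.0, 'q': array([ 1.24939071,  0.33220471, -0.06472105,  1.46009198,  0.02158914,
        1.34986338, -0.0885273 ]), 'qd': array([ 0.00122247, -0.00032   , -0.0015666 ,  0.00114149,  0.00086023,
        0.00125067, -0.00063193]), 'joint_efforts': array([-8.86483067e-04, -6.23061132e+01,  2.39430339e-02, -3.90131700e+01,
       -6.10649725e-02,  3.16491129e-02,  5.80071560e-05]), 'ee_pos': array([ 0.18403232, -0.59733044,  0.22257647]), 'tcp_rot': array([3.10648100e+00, 4.67590671e-01, 9.21212723e-05]), 'ft_force': array([-0.8748376 , -0.56801786,  0.14665853]), 'torque': array([-0.01080885,  0.00372607, -0.00602071]), 'grasp_force': 0.0, 'gripper_width': 0.08699637212996701}
```

View pics/top0.png

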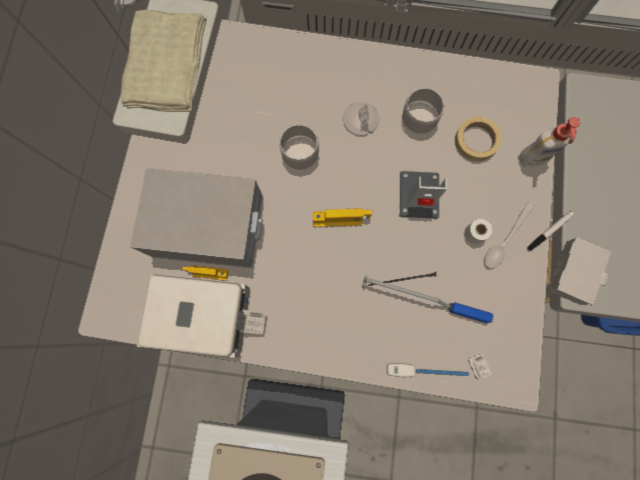

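View pics/side0.png

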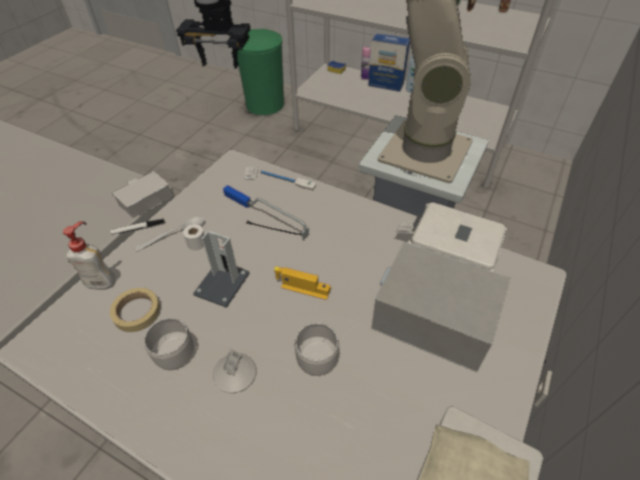

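```bash
cat > m.py <<'E'
from h import *
def rect(P,n):
    r=cv2.minAreaRect(P[:,:2].astype(np.float32)*1000); print(n,len(P),"c",np.round(r[0],1),"s",np.round(r[1],1),"ang",round(r[2],2),"z",np.round(np.percentile(P[:,2]*1000,[5,50,95]),1)); return r
if __name__=="__main__":
  for c in("top","side"):
    im=np.load(f"{c}0.npz"); P,u,v=world(im); hsv=cv2.cvtColor(im["color"],cv2.COLOR_BGR2HSV)[v,u]
    def box(x0,x1,y0,y1,z0,z1): return (P[:,0]>x0)&(P[:,0]<x1)&(P[:,1]>y0)&(P[:,1]<y1)&(P[:,2]>z0)&(P[:,2]<z1)
    print(c,"table z",np.median(P[box(.35,.42,-.2,-.1,-.02,.02)][:,2]))
    rect(P[box(.45,.68,.05,.36,.108,.125)],"drawer")
    rect(P[box(.26,.46,.03,.32,.074,.09)],"printer")
    yel=(hsv[:,0]>15)&(hsv[:,0]<33)&(hsv[:,1]>150)&(hsv[:,2]>70)
    for z0,z1 in((.027,.06),(-.01,.027)):
        rect(P[yel&box(.42,.5,.1,.3,z0,z1)],"brk %g"%z0) if (yel&box(.42,.5,.1,.3,z0,z1)).sum()>5 else 0
    rect(P[yel&box(.55,.7,-.2,.05,.02,.1)],"bigbrk")
    blue=(hsv[:,0]>100)&(hsv[:,0]<130)&(hsv[:,1]>130)
    m=blue&box(.40,.52,-.5,-.1,.022,.06); rect(P[m],"handle top")
    q=P[box(.44,.53,-.33,-.1,.04,.075)]; r=rect(q,"rod bar")
    d=cv2.fitLine(q[:,:2].astype(np.float32),cv2.DIST_HUBER,0,.01,.01).ravel(); print("bar line",d, "end y",q[:,1].max())
    rect(P[box(.6,.8,-.33,-.19,.004,.02)],"plate")
    rect(P[box(.6,.8,-.33,-.19,.13,.16)],"upr top")
    red=((hsv[:,0]<8)|(hsv[:,0]>172))&(hsv[:,1]>150)&box(.6,.8,-.33,-.19,.05,.1)
    if red.sum()>4: rect(P[red],"tab"); rect(P[red&(P[:,2]>.074)],"tabtop")
    blk=(hsv[:,2]<60)&box(.44,.53,-.34,-.05,.003,.03)
    if blk.sum()>4: rect(P[blk],"cable")
  im=cv2.imread("pics/top0.png"); a=cv2.resize(im[250:300,170:270],(800,400),interpolation=cv2.INTER_CUBIC)
  cv2.imwrite("pics/crop.png",a)
E
python3 m.py
```

```text
top table z 0.0009902993294091242
drawer 9103 c [570.  215.7] s [171.1 230.6] ang 1.38 z [113.5 116.2 118.7]
printer 6837 c [366.4 190. ] s [148.2 203.5] ang 1.54 z [76.5 79.5 82.2]
brk 0.027 209 c [464.1 206.8] s [14.7 72.4] ang 0.71 z [31.5 34.7 37.8]
brk -0.01 213 c [463.9 193.8] s [25.5 86.7] ang 0.94 z [ 3.   7.6 22.5]
bigbrk 576 c [627.3 -84. ] s [ 20.8 128.7] ang 8.76 z [23.5 47.7 51.3]
handle top 391 c [ 450.1 -388. ] s [86.1 20.5] ang 81.11 z [26.8 30.6 33.7]
rod bar 308 c [ 475.5 -236.2] s [174.9   8.4] ang 81.09 z [48.7 55.8 59.1]
bar line [ 0.15755163  0.98751074  0.47524607 -0.23534185] end y -0.14960800668710977
plate 1318 c [ 700.9 -259.9] s [135.9 195.7] ang 89.91 z [ 4.7 10.8 14.4]
upr top 154 c [ 687.2 -257.7] s [26.  56.4] ang 2.95 z [131.1 141.3 144.7]
tab 96 c [ 667.9 -258.2] s [14.4 32.4] ang 0.38 z [77.1 79.9 82.5]
tabtop 96 c [ 667.9 -258.2] s [14.4 32.4] ang 0.38 z [77.1 79.9 82.5]
cable 12 c [ 504.9 -235.1] s [  1.  138.5] ang 16.03 z [ 6.9 12.  23.6]
side table z -0.0006264929187662627
drawer 8077 c [569.4 217.3] s [174.4 229.8] ang 1.42 z [112.4 114.7 117. ]
printer 3689 c [367.7 198.4] s [150.8 191.6] ang 2.01 z [75.5 78.2 80.7]
bigbrk 580 c [629.8 -81.1] s [ 20.8 129.4] ang 11.01 z [22.1 42.2 49.3]
handle top 158 c [ 454.6 -386.7] s [85.1 19.9] ang 82.78 z [23.4 28.4 31.7]
rod bar 186 c [ 476.5 -233.6] s [172.3   9.7] ang 80.92 z [45.4 53.8 56.9]
bar line [ 0.1533224  0.9881762  0.4799251 -0.2139886] end y -0.14884917011796878
plate 1269 c [ 709.2 -255. ] s [111.   93.1] ang 5.43 z [ 6.2  9.3 12.8]
upr top 167 c [ 687.2 -255.9] s [25.7 58.2] ang 4.95 z [131.1 138.1 142.5]
```

```bash
python3 -c "
import cv2,numpy as np
a=cv2.imread('pics/crop.png')[:, :]
b=cv2.resize(cv2.imread('pics/top0.png')[265:330,355:500],(800,359),interpolation=2)
cv2.imwrite('pics/crop1.png',np.vstack([cv2.resize(a,(600,300)),cv2.resize(b,(600,270))]))"
```

```text
(no output)
```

View pics/crop1.png

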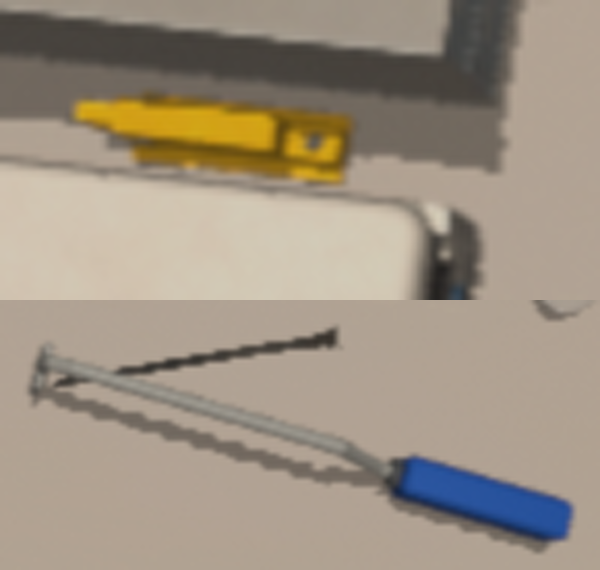

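Candidates for the bracket: the yellow one in the gap at px (206,272), whose measured height is about 34 mm, and the larger loose one at px (342,217), about 48 mm high. The one in the gap is the right one. The crop shows its hook pointing left, into the gap. The rod's handle is at px (472,312) and its bent end at px (367,285). The black cable runs from px (370,284) to (435,274).

Call:
apply_moves:
  rows: [0, 0, 0.37, 0, 0, -1, 1, 0, 0, 0.37, 0, 0, -1, 1, 0, 0, 0.37, 0, 0, -1, 1, 0, 0, 0.37, 0, 0, -1, 1, 0, 0, 0.37, 0, 0, -1, 1, 0, 0, 0.37, 0, 0, -1, 1, 0, 0, 0.37, 0, 0, -1, 1, 0, 0, 0.37, 0, 0, -1, 1, 0.8, 0.77, 0, 0, 0, 0, 1, 0.8, 0.77, 0, 0, 0, 0, 1, 0.8, 0.77, 0, 0, 0, 0, 1, 0.8, 0.77, 0, 0, 0, 0, 1, 0.8, 0.77, 0, 0, 0, 0, 1, 0.8, 0.77, 0, 0, 0, 0, 1, 0.8, 0.77, 0, 0, 0, 0, 1, 0.8, 0.77, 0, 0, 0, 0, 1, 0.8, 0.77, 0, 0, 0, 0, 1, 0.8, 0.77, 0, 0, 0, 0, 1]
  newtons: 50

```text
t: 3.25
ee_pos: [0.4501, -0.3953, 0.1339]
tcp_rot: [2.387, 2.042, -0.0]
ft_force: [0.8, 0.5, 0.2]
gripper_width: 0.0868
grasp_force: 0.0
```

```bash
cat >> h.py <<'E'
from scipy.spatial.transform import Rotation as Ro
def goto(x,y,z,yaw):
    s=manip.get_state(); R=Ro.from_rotvec(s["tcp_rot"]); M=R.as_matrix(); p=s["ee_pos"]
    print("t %.2f"%s["t"],"pos",np.round(p*1000,1),"yaw %.2f"%np.degrees(np.arctan2(M[1,0],M[0,0])),"axis",np.round(M[:,2],4),"w %.4f"%s["gripper_width"],"F",np.round(s["ft_force"],1))
    a=np.radians(yaw); T=np.array([[np.cos(a),np.sin(a),0],[np.sin(a),-np.cos(a),0],[0,0,-1]])
    print("turn units",np.round(np.degrees((R.inv()*Ro.from_matrix(T)).as_rotvec())/8,3))
    d=np.array([x,y,z])-p; print("shift units now-axes",np.round(M.T@d/.03,3),"after-turn axes",np.round(T.T@d/.03,3))
E
python3 -c "
from h import *
goto(.4505,-.3974,.004,81)"
```

```text
t 3.25 pos [ 450.1 -395.3  133.9] yaw 81.11 axis [ 1.e-04 -3.e-04 -1.e+00] w 0.0868 F [0.8 0.5 0.2]
turn units [0.001 0.002 0.014]
shift units now-axes [-0.067  0.024  4.329] after-turn axes [-0.068  0.025  4.329]
```

Call:
apply_moves:
  rows: [-0.07, 0.02, 0.87, 0, 0, 0, 1, 0, 0, 0.87, 0, 0, 0, 1, 0, 0, 0.87, 0, 0, 0, 1, 0, 0, 0.87, 0, 0, 0, 1, 0, 0, 0.85, 0, 0, 0, 1, 0, 0, 0, 0, 0, 0, -1, 0, 0, 0, 0, 0, 0, -1, 0, 0, 0, 0, 0, 0, -1, 0, 0, 0, 0, 0, 0, -1, 0, 0, 0, 0, 0, 0, -1, 0, 0, 0, 0, 0, 0, -1, 0, 0, 0, 0, 0, 0, -1]
  newtons: 50

```text
t: 4.75
ee_pos: [0.4496, -0.398, 0.0039]
tcp_rot: [2.387, 2.043, 0.0]
ft_force: [0.4, -0.8, 0.2]
gripper_width: 0.0249
grasp_force: 0.0
```

Call:
apply_moves:
  rows: [0, 0, 0, 0, 0, 0, -1, 0, 0, 0, 0, 0, 0, -1, 0, 0, 0, 0, 0, 0, -1, 0, 0, -0.4, 0, 0, 0, -1, 0, 0, -0.6, 0, 0, 0, -1, 0, 0, -0.6, 0, 0, 0, -1, 0, 0, -0.4, 0, 0, 0, -1, 0, 0, 0, 0, 0, 0, -1]

```text
t: 5.75
ee_pos: [0.4501, -0.3986, 0.0653]
tcp_rot: [2.385, 2.041, 0.0]
ft_force: [-0.3, 0.3, -2.7]
gripper_width: 0.0214
grasp_force: 50.0
```

```bash
python3 - <<'E'
from h import *
from m import rect
for c in("top","side"):
    im=manip.get_image(c); P,u,v=world(im); cv2.imwrite(f"pics/{c}1.png",im["color"])
    q=P[(P[:,0]>.44)&(P[:,0]<.53)&(P[:,1]>-.29)&(P[:,1]<-.1)&(P[:,2]>.07)&(P[:,2]<.16)]
    rect(q,"bar"); l=cv2.fitLine(q.astype(np.float32),cv2.DIST_HUBER,0,.01,.01).ravel()
    print("line",np.round(l,4),"yaw",np.degrees(np.arctan2(l[1],l[0])),"maxy",q[:,1].max())
goto(.4505,-.3974,.004,81)
E
```

```text
bar 320 c [ 473.6 -219. ] s [141.6  25.1] ang 77.3 z [ 93.6 116.8 119.8]
line [ 0.1766  0.9837 -0.0326  0.4773 -0.2234  0.1175] yaw 79.821365 maxy -0.14960632960244696
bar 235 c [ 482.6 -218.6] s [143.1  27.6] ang 85.24 z [ 75.3 112.5 116.8]
line [ 0.1531  0.9702 -0.1879  0.4823 -0.1999  0.107 ] yaw 81.03398 maxy -0.1471916321341595
t 5.85 pos [ 449.3 -397.9   63.6] yaw 81.12 axis [-3.e-04  1.e-04 -1.e+00] w 0.0217 F [-0.4  0.1 -1.4]
turn units [-0.002 -0.     0.014]
shift units now-axes [0.024 0.037 1.988] after-turn axes [0.024 0.036 1.988]
```

```bash
python3 -c "
from h import *
goto(.4729,-.199,.0636,91.4)"
```

```text
t 5.85 pos [ 449.3 -397.9   63.6] yaw 81.12 axis [-3.e-04  1.e-04 -1.e+00] w 0.0217 F [-0.4  0.1 -1.4]
turn units [-0.002 -0.    -1.286]
shift units now-axes [ 6.673e+00 -2.470e-01  1.000e-03] after-turn axes [6.61e+00 9.48e-01 1.00e-03]
```

Call:
apply_moves:
  rows: [0, 0, 0, 0, 0, -0.4, -1, 0, 0, 0, 0, 0, -0.5, -1, 0, 0, 0, 0, 0, -0.39, -1, 0.7, 0.1, 0, 0, 0, 0, -1, 0.8, 0.12, 0, 0, 0, 0, -1, 0.8, 0.12, 0, 0, 0, 0, -1, 0.9, 0.12, 0, 0, 0, 0, -1, 0.9, 0.12, 0, 0, 0, 0, -1, 0.9, 0.12, 0, 0, 0, 0, -1, 0.8, 0.12, 0, 0, 0, 0, -1, 0.5, 0.12, 0, 0, 0, 0, -1, 0.31, 0.12, 0, 0, 0, 0, -1, 0, 0, 0, 0, 0, 0, -1]

```text
t: 7.48
ee_pos: [0.4766, -0.1985, 0.0639]
tcp_rot: [2.192, 2.25, 0.0]
ft_force: [0.5, -0.2, -0.7]
gripper_width: 0.0216
grasp_force: 50.0
```

```bash
python3 - <<'E'
from h import *
goto(.4679,.009,.0636,91.4)
for c in("top","side"):
    im=manip.get_image(c); P,u,v=world(im); cv2.imwrite(f"pics/{c}2.png",im["color"])
    q=P[(P[:,0]>.44)&(P[:,0]<.50)&(P[:,1]>-.09)&(P[:,1]<.07)&(P[:,2]>.1)&(P[:,2]<.16)]
    l=cv2.fitLine(q.astype(np.float32),cv2.DIST_HUBER,0,.01,.01).ravel(); l*=np.sign(l[1])
    f=l[3:]*np.sign(l[1]) if 0 else np.median(q,0)
    print(c,len(q),"dir",np.round(l[:3],4),"med",np.round(f,4),"maxy",q[:,1].max(),"yaw",np.degrees(np.arctan2(l[1],l[0])))
    w=P[(P[:,0]>.43)&(P[:,0]<.51)&(P[:,1]>.03)&(P[:,1]<.07)&(P[:,2]>.06)&(P[:,2]<.16)]; print("tip x",w[:,0].min(),w[:,0].max(),"z",w[:,2].min())
E
```

```text
t 7.47 pos [ 476.6 -198.5   63.9] yaw 91.49 axis [ 2.e-04 -1.e-04 -1.e+00] w 0.0216 F [ 0.5 -0.2 -0.7]
turn units [0.002 0.001 0.011]
shift units now-axes [ 6.923 -0.112  0.009] after-turn axes [ 6.923 -0.122  0.01 ]
top 282 dir [-0.0247  0.9997 -0.0075] med [ 0.4717 -0.0203  0.1159] maxy 0.04932459389923894 yaw 91.413956
tip x 0.45741595787568634 0.4829984771017363 z 0.062432380518885736
side 212 dir [-0.0172  0.9996 -0.0215] med [ 0.4734 -0.0141  0.1135] maxy 0.05283082200871066 yaw 90.98707
tip x 0.4580256798111537 0.4855350183551646 z 0.06359026366905636
```

Call:
apply_moves:
  rows: [0.1, -0.12, 0, 0, 0, 0, -1, 0.7, 0, 0, 0, 0, 0, -1, 0.8, 0, 0, 0, 0, 0, -1, 0.8, 0, 0, 0, 0, 0, -1, 0.8, 0, 0, 0, 0, 0, -1, 0.8, 0, 0, 0, 0, 0, -1, 0.8, 0, 0, 0, 0, 0, -1, 0.8, 0, 0, 0, 0, 0, -1, 0.7, 0, 0, 0, 0, 0, -1, 0.4, 0, 0, 0, 0, 0, -1, 0.25, 0, 0, 0, 0, 0, -1, 0, 0, 0, 0, 0, 0, -1]

```text
t: 9.07
ee_pos: [0.4675, 0.0096, 0.0638]
tcp_rot: [2.193, 2.25, -0.0]
ft_force: [0.2, -0.0, -1.3]
gripper_width: 0.0215
grasp_force: 50.0
```

```bash
python3 - <<'E'
from h import *
goto(.4679,.009,.0219,91.4)
im=manip.get_image("top"); P,u,v=world(im); cv2.imwrite("pics/top3.png",cv2.resize(im["color"][240:300,160:260],(800,480),interpolation=2))
q=P[(P[:,0]>.44)&(P[:,0]<.48)&(P[:,1]>.11)&(P[:,1]<.3)&(P[:,2]>.09)&(P[:,2]<.13)]
print(len(q),np.median(q,0),"maxy",np.percentile(q[:,1],[90,99,100]))
w=q[q[:,1]>.25];print(w[:,0].min(),w[:,0].max())
E
```

```text
t 9.07 pos [467.5   9.6  63.8] yaw 91.47 axis [ 1.e-04 -1.e-04 -1.e+00] w 0.0215 F [ 0.2 -0.  -1.3]
turn units [0.    0.001 0.008]
shift units now-axes [-0.019  0.013  1.398] after-turn axes [-0.019  0.014  1.398]
243 [0.46207441 0.20574258 0.11582474] maxy [0.25413332 0.25859229 0.25972439]
0.4485340828773893 0.4732805519789038
```

View pics/top3.png

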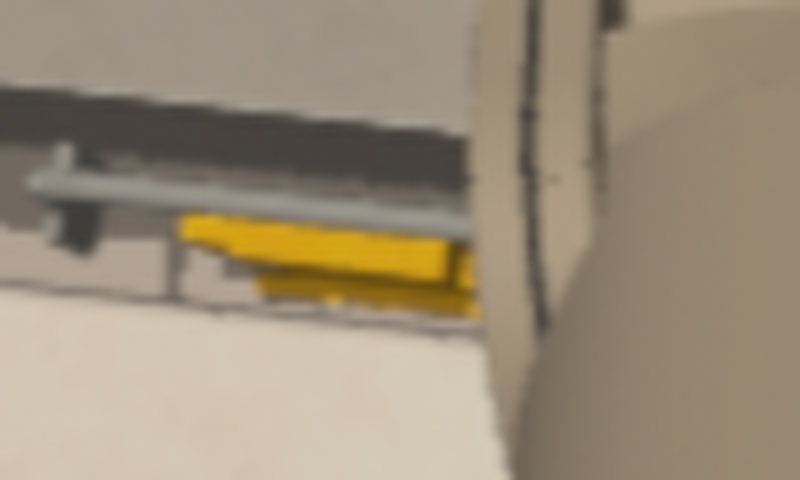

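Call:
apply_moves:
  rows: [0, 0, 0.4, 0, 0, 0, -1, 0, 0, 0.5, 0, 0, 0, -1, 0, 0, 0.5, 0, 0, 0, -1, 0, 0, 0, 0, 0, 0, -1, -0.2, 0, 0, 0, 0, 0, -1, -0.2, 0, 0, 0, 0, 0, -1, -0.3, 0, 0, 0, 0, 0, -1, -0.4, 0, 0, 0, 0, 0, -1]

```text
t: 10.12
ee_pos: [0.4685, -0.0244, 0.0221]
tcp_rot: [2.193, 2.249, 0.0]
ft_force: [0.3, 0.3, -1.1]
gripper_width: 0.0214
grasp_force: 50.0
```

```bash
python3 - <<'E'
from h import *
goto(.4725,-.187,.0219,91.4)
im=manip.get_image("top"); P,u,v=world(im); hsv=cv2.cvtColor(im["color"],cv2.COLOR_BGR2HSV)[v,u]
yel=(hsv[:,0]>15)&(hsv[:,0]<33)&(hsv[:,1]>150)&(hsv[:,2]>70)&(P[:,1]>.1)&(P[:,0]<.5)&(P[:,0]>.43)
print("yel y",np.percentile(P[yel][:,1],[1,50,99,100]))
q=P[(P[:,0]>.44)&(P[:,0]<.48)&(P[:,1]>.11)&(P[:,1]<.3)&(P[:,2]>.055)&(P[:,2]<.08)]
print(len(q),np.median(q,0),"maxy",np.percentile(q[:,1],[90,99,100]))
E
```

```text
t 10.12 pos [468.5 -24.4  22.1] yaw 91.45 axis [ 5.e-04 -2.e-04 -1.e+00] w 0.0214 F [ 0.3  0.3 -1.1]
turn units [0.003 0.001 0.006]
shift units now-axes [-5.422e+00 -4.000e-03  7.000e-03] after-turn axes [-5.422e+00  1.000e-03  6.000e-03]
yel y [0.12974375 0.16991578 0.21624038 0.2213963 ]
236 [0.46270781 0.16325544 0.07437938] maxy [0.21122245 0.22173268 0.22266976]
```

Call:
apply_moves:
  rows: [-0.5, 0, 0, 0, 0, 0, -1, -0.5, 0, 0, 0, 0, 0, -1, -0.5, 0, 0, 0, 0, 0, -1, -0.5, 0, 0, 0, 0, 0, -1, -0.5, 0, 0, 0, 0, 0, -1, -0.5, 0, 0, 0, 0, 0, -1, -0.5, 0, 0, 0, 0, 0, -1, -0.5, 0, 0, 0, 0, 0, -1, -0.5, 0, 0, 0, 0, 0, -1, -0.4, 0, 0, 0, 0, 0, -1, -0.3, 0, 0, 0, 0, 0, -1, -0.2, 0, 0, 0, 0, 0, -1, -0.15, 0, 0, 0, 0, 0, -1, 0, 0, 0, 0, 0, 0, -1]

```text
t: 11.92
ee_pos: [0.4726, -0.1903, 0.0219]
tcp_rot: [2.193, 2.249, -0.0]
ft_force: [0.3, -0.4, -1.2]
gripper_width: 0.0218
grasp_force: 50.0
```

```bash
python3 - <<'E'
from h import *
goto(.440,-.398,.0636,81.1)
for c in("top","side"):
    im=manip.get_image(c); P,u,v=world(im); hsv=cv2.cvtColor(im["color"],cv2.COLOR_BGR2HSV)[v,u]
    if c=="top": cv2.imwrite("pics/top4.png",im["color"][150:350,120:480])
    yel=(hsv[:,0]>15)&(hsv[:,0]<33)&(hsv[:,1]>150)&(hsv[:,2]>70)&(P[:,1]>-.08)&(P[:,1]<.15)&(P[:,0]<.52)&(P[:,0]>.42)
    print("yel",yel.sum(),np.percentile(P[yel],[1,50,99],axis=0).round(3).tolist())
E
```

```text
t 11.93 pos [ 472.6 -190.3   21.9] yaw 91.43 axis [ 1.e-04 -2.e-04 -1.e+00] w 0.0218 F [ 0.3 -0.4 -1.2]
turn units [1.000e-03 2.000e-03 1.291e+00]
shift units now-axes [-6.893 -1.258 -1.39 ] after-turn axes [-7.007e+00 -2.000e-03 -1.391e+00]
yel 246 [[0.456, -0.036, 0.002], [0.462, 0.004, 0.019], [0.469, 0.051, 0.038]]
yel 369 [[0.464, -0.032, 0.001], [0.475, 0.01, 0.019], [0.481, 0.05, 0.036]]
```

View pics/top4.png

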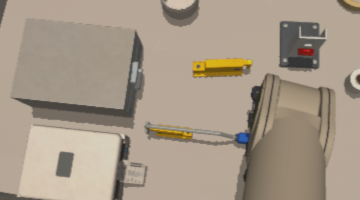

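Call:
apply_moves:
  rows: [0.3, 0, 0, 0, 0, 0, -1, 0, 0, -0.2, 0, 0, 0, -1, 0, 0, -0.6, 0, 0, 0, -1, 0, 0, -0.6, 0, 0, 0, -1, -0.3, 0, 0, 0, 0, 0, -1, -0.8, 0, 0, 0, 0, 0, -1, -0.9, 0, 0, 0, 0, 0, -1, -0.9, 0, 0, 0, 0, 0.3, -1, -0.9, 0, 0, 0, 0, 0.4, -1, -0.9, 0, 0, 0, 0, 0.4, -1, -0.9, 0, 0, 0, 0, 0.19, -1, -0.9, 0, 0, 0, 0, 0, -1, -0.5, 0, 0, 0, 0, 0, -1, -0.2, 0, 0, 0, 0, 0, -1, 0, 0, 0, 0, 0, 0, -1]

```text
t: 13.9
ee_pos: [0.4614, -0.3958, 0.0638]
tcp_rot: [-2.386, -2.043, -0.0]
ft_force: [1.0, -0.6, -1.4]
gripper_width: 0.0218
grasp_force: 50.0
```

```bash
python3 - <<'E'
from h import *
from m import rect
goto(.440,-.398,.0036,81.1)
for c in("top","side"):
    im=manip.get_image(c); P,u,v=world(im); hsv=cv2.cvtColor(im["color"],cv2.COLOR_BGR2HSV)[v,u]
    yel=(hsv[:,0]>15)&(hsv[:,0]<33)&(hsv[:,1]>150)&(hsv[:,2]>70)&(P[:,1]>-.08)&(P[:,1]<.15)&(P[:,0]<.54)&(P[:,0]>.42)
    rect(P[yel],"all");rect(P[yel&(P[:,2]>.027)],"hi");rect(P[yel&(P[:,2]<.01)],"foot")
    l=cv2.fitLine(P[yel&(P[:,2]>.027)][:,:2].astype(np.float32),2,0,.01,.01).ravel();print(l)
E
```

```text
t 13.90 pos [ 461.4 -395.8   63.8] yaw 81.13 axis [ 1.e-04  4.e-04 -1.e+00] w 0.0218 F [ 1.  -0.6 -1.4]
turn units [-0.    -0.003  0.004]
shift units now-axes [-0.183 -0.692  2.006] after-turn axes [-0.182 -0.692  2.006]
all 408 c [468.7   8. ] s [25.1 90.1] ang 1.51 z [ 3.4 27.4 37.2]
hi 205 c [468.3  17.4] s [14.3 71.1] ang 1.46 z [31.3 34.9 37.9]
foot 124 c [468.9   2.2] s [25.1 74.3] ang 1.47 z [2.6 5.3 8.4]
[ 0.0168047  -0.9998588   0.46786055  0.01428383]
all 364 c [473.2   9.9] s [17.9 86.3] ang 0.82 z [ 2.8 18.3 34.9]
hi 126 c [471.  19.] s [68.  14.5] ang 87.34 z [27.9 32.8 36.2]
foot 99 c [477.1   3. ] s [ 9.6 72.4] ang 2.55 z [1.9 4.5 9.1]
[ 0.02815764 -0.9996035   0.47148588  0.01758361]
```

Call:
apply_moves:
  rows: [-0.1, -0.35, 0.3, 0, 0, 0, -1, -0.08, -0.34, 0.4, 0, 0, 0, -1, 0, 0, 0.5, 0, 0, 0, -1, 0, 0, 0.4, 0, 0, 0, -1, 0, 0, 0.25, 0, 0, 0, -1, 0, 0, 0.14, 0, 0, 0, -1, 0, 0, 0, 0, 0, 0, -1]

```text
t: 14.88
ee_pos: [0.4404, -0.3983, 0.0043]
tcp_rot: [2.386, 2.043, 0.0]
ft_force: [-0.6, 0.3, -2.1]
gripper_width: 0.0214
grasp_force: 50.0
```

Call:
apply_moves:
  rows: [0, 0, 0.02, 0, 0, 0, -1, 0, 0, 0, 0, 0, 0, 0.2, 0, 0, 0, 0, 0, 0, 0.2, 0, 0, 0, 0, 0, 0, 0.2, 0, 0, 0, 0, 0, 0, 0.2, 0, 0, -0.4, 0, 0, 0, 0.2, 0, 0, -1, 0, 0, 0, 0.2, 0, 0, -1, 0, 0, 0, 0.2, 0, 0, -1, 0, 0, 0, 0.2]

```text
t: 16.0
ee_pos: [0.4401, -0.3984, 0.1075]
tcp_rot: [2.386, 2.042, 0.0]
ft_force: [0.2, -0.1, -0.7]
gripper_width: 0.0522
grasp_force: 0.0
```

```bash
python3 - <<'E'
from h import *
from m import rect
# upright geometry + rod rest check
for c in("top","side"):
    im=manip.get_image(c); P,u,v=world(im); hsv=cv2.cvtColor(im["color"],cv2.COLOR_BGR2HSV)[v,u]; I=np.load(f"{c}0.npz")
    def box(x0,x1,y0,y1,z0,z1): return (P[:,0]>x0)&(P[:,0]<x1)&(P[:,1]>y0)&(P[:,1]<y1)&(P[:,2]>z0)&(P[:,2]<z1)
    blue=(hsv[:,0]>100)&(hsv[:,0]<130)&(hsv[:,1]>130)
    if (blue&box(.38,.52,-.5,-.1,.01,.06)).sum()>5: rect(P[blue&box(.38,.52,-.5,-.1,.01,.06)],"handle")
    rect(P[box(.42,.53,-.3,-.13,.04,.09)],"bar")
    rect(P[box(.63,.79,-.32,-.20,.005,.016)&(hsv[:,2]<110)],"plate")
    q=P[box(.6,.8,-.33,-.19,.06,.16)]
    for z0,z1 in((.136,.15),(.1,.125),(.08,.1)):
        w=q[(q[:,2]>z0)&(q[:,2]<z1)]
        if len(w)>5: rect(w,f"upr {z0}")
    w=q[(q[:,2]>.136)]; f=[]  # front edge: min x in y-bins
    for y in np.arange(-.286,-.224,.008):
        b=w[abs(w[:,1]-y)<.004]
        if len(b)>1: f.append((round(y,3),round(b[:,0].min(),4),round(b[:,0].max(),4)))
    print(f)
    cv2.imwrite(f"pics/{c}u.png",cv2.resize(im["color"][160:230,390:460] if c=="top" else im["color"][225:315,180:270],(400,400),interpolation=2))
a=np.hstack([cv2.imread("pics/topu.png"),cv2.imread("pics/sideu.png")]); cv2.imwrite("pics/u.png",a)
goto(.4692,-.003,.15,91.4)
E
```

```text
handle 350 c [ 440.7 -388.7] s [86.4 20.4] ang 81.64 z [25.7 30.3 33.5]
bar 278 c [ 467.2 -225.2] s [151.    8.4] ang 80.83 z [52.5 56.4 59. ]
plate 1070 c [ 707.  -255.3] s [109.6  88.4] ang 4.51 z [ 7.6 10.8 13.8]
upr 0.136 120 c [ 687.1 -257.7] s [26.7 56.4] ang 2.39 z [137.8 142.2 145.2]
upr 0.1 121 c [ 686.8 -257.1] s [24.9 55.1] ang 5.24 z [101.1 113.5 123.3]
upr 0.08 159 c [ 680.1 -257.7] s [38.3 55.8] ang 5.98 z [80.3 86.4 98.5]
[(np.float64(-0.286), np.float64(0.6771), np.float64(0.7015)), (np.float64(-0.278), np.float64(0.6766), np.float64(0.6944)), (np.float64(-0.27), np.float64(0.6755), np.float64(0.6808)), (np.float64(-0.262), np.float64(0.6758), np.float64(0.6796)), (np.float64(-0.254), np.float64(0.6745), np.float64(0.6784)), (np.float64(-0.246), np.float64(0.6733), np.float64(0.6769)), (np.float64(-0.238), np.float64(0.6728), np.float64(0.678)), (np.float64(-0.23), np.float64(0.6731), np.float64(0.6993))]
handle 228 c [ 444.7 -384.9] s [83. 20.] ang 81.26 z [12.1 27.1 31.6]
bar 171 c [ 468.7 -224. ] s [155.9  12.6] ang 79.9 z [48.3 54.3 57.3]
plate 1168 c [ 708.9 -253
[... 285 characters left out ...]
(-0.286), np.float64(0.679), np.float64(0.7019)), (np.float64(-0.278), np.float64(0.6762), np.float64(0.7029)), (np.float64(-0.27), np.float64(0.6757), np.float64(0.6813)), (np.float64(-0.262), np.float64(0.6757), np.float64(0.681)), (np.float64(-0.254), np.float64(0.6746), np.float64(0.6809)), (np.float64(-0.246), np.float64(0.676), np.float64(0.6791)), (np.float64(-0.238), np.float64(0.6747), np.float64(0.6788)), (np.float64(-0.23), np.float64(0.6746), np.float64(0.6984))]
t 16.10 pos [ 441.8 -399.6  110.1] yaw 81.12 axis [ 0.0047 -0.0043 -1.    ] w 0.0520 F [ 1.1  0.4 -0.3]
turn units [ 0.036  0.029 -1.285]
shift units now-axes [13.198 -1.129 -1.384] after-turn axes [13.193  1.237 -1.331]
```

View pics/u.png

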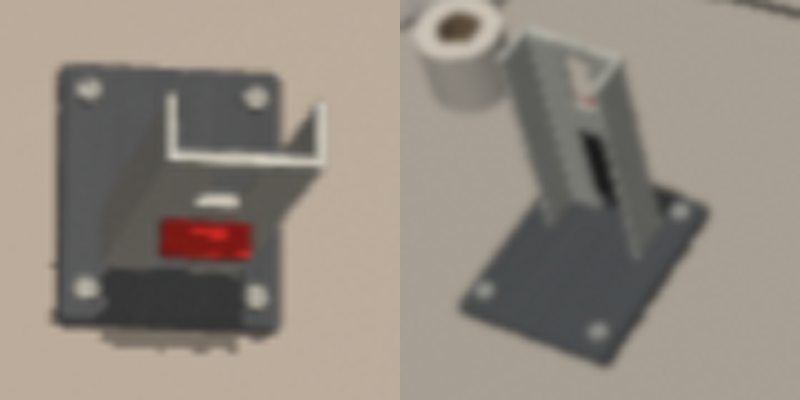

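Call:
apply_moves:
  rows: [0, 0, 0, 0, 0, -0.5, 0.2, 0, 0, 0, 0, 0, -0.78, 0.2, 0.95, 0.09, 0, 0, 0, 0, 0.2, 0.95, 0.09, 0, 0, 0, 0, 0.2, 0.95, 0.09, 0, 0, 0, 0, 0.2, 0.95, 0.09, 0, 0, 0, 0, 0.2, 0.95, 0.09, 0, 0, 0, 0, 0.2, 0.95, 0.09, 0, 0, 0, 0, 0.2, 0.95, 0.09, 0, 0, 0, 0, 0.2, 0.95, 0.09, 0, 0, 0, 0, 0.2, 0.95, 0.09, 0, 0, 0, 0, 0.2, 0.95, 0.09, 0, 0, 0, 0, 0.2, 0.95, 0.09, 0, 0, 0, 0, 0.2, 0.95, 0.09, 0, 0, 0, 0, 0.2, 0.95, 0.09, 0, 0, 0, 0, 0.2, 0.8, 0.07, 0, 0, 0, 0, 0.2, 0, 0, 0, 0, 0, 0, 0.2]
  newtons: 50

```text
t: 18.23
ee_pos: [0.4677, -0.0013, 0.1058]
tcp_rot: [2.191, 2.251, 0.001]
ft_force: [-0.6, -1.1, 0.0]
gripper_width: 0.052
grasp_force: 0.0
```

```bash
python3 -c "
from h import *
goto(.4692,-.003,.0065,91.4)"
```

```text
t 18.23 pos [467.7  -1.3 105.8] yaw 91.55 axis [ 3.e-04  1.e-04 -1.e+00] w 0.0520 F [-0.6 -1.1  0. ]
turn units [ 0.002 -0.001  0.018]
shift units now-axes [-0.057  0.047  3.309] after-turn axes [-0.056  0.048  3.309]
```

Call:
apply_moves:
  rows: [-0.06, 0.05, 0.8, 0, 0, 0, 0.2, 0, 0, 0.9, 0, 0, 0, 0.2, 0, 0, 0.9, 0, 0, 0, 0.2, 0, 0, 0.7, 0, 0, 0, 0.2, 0, 0, 0, 0, 0, 0, -1, 0, 0, 0, 0, 0, 0, -1, 0, 0, 0, 0, 0, 0, -1, 0, 0, 0, 0, 0, 0, -1, 0, 0, 0, 0, 0, 0, -1, 0, 0, 0, 0, 0, 0, -1, 0, 0, 0, 0, 0, 0, -1]
  newtons: 50

```text
t: 19.6
ee_pos: [0.4696, -0.0049, 0.007]
tcp_rot: [2.194, 2.247, 0.0]
ft_force: [-1.2, -1.1, 6.5]
gripper_width: 0.0136
grasp_force: 50.0
```

Call:
apply_moves:
  rows: [0, 0, -0.3, 0, 0, 0, -1, 0, 0, -0.7, 0, 0, 0, -1, 0, 0, -0.9, 0, 0, 0, -1, 0, 0, -0.9, 0, 0, 0, -1, 0, 0, -0.7, 0, 0, 0, -1, 0, 0, -0.3, 0, 0, 0, -1, 0, 0, 0, 0, 0, 0.5, -1, 0, 0, 0, 0, 0, 0.98, -1, 0, 0, 0, 0, 0, 0.98, -1, 0, 0, 0, 0, 0, 0.98, -1, 0, 0, 0, 0, 0, 0.98, -1, 0, 0, 0, 0, 0, 0.98, -1, 0, 0, 0, 0, 0, 0.98, -1, 0, 0, 0, 0, 0, 0.98, -1, 0, 0, 0, 0, 0, 0.98, -1, 0, 0, 0, 0, 0, 0.98, -1, 0, 0, 0, 0, 0, 0.98, -1, 0, 0, 0, 0, 0, 0.5, -1, 0, 0, 0, 0, 0, 0, -1]

```text
t: 21.98
ee_pos: [0.4689, -0.0047, 0.1201]
tcp_rot: [-3.138, -0.137, 0.001]
ft_force: [-0.1, -0.0, -1.5]
gripper_width: 0.0136
grasp_force: 50.0
```

```bash
python3 -c "
from h import *
goto(.5827,-.2658,.12,4.9)"
```

```text
t 21.98 pos [468.9  -4.7 120.1] yaw 5.00 axis [-9.e-04  1.e-04 -1.e+00] w 0.0136 F [-0.1 -0.  -1.5]
turn units [-0.001  0.006  0.012]
shift units now-axes [ 3.021  8.999 -0.   ] after-turn axes [3.036e+00 8.994e+00 4.000e-03]
```

Call:
apply_moves:
  rows: [0.1, 0.5, 0, 0, 0, 0, -1, 0.3, 0.9, 0, 0, 0, 0, -1, 0.3, 0.9, 0, 0, 0, 0, -1, 0.3, 0.9, 0, 0, 0, 0, -1, 0.3, 0.9, 0, 0, 0, 0, -1, 0.3, 0.9, 0, 0, 0, 0, -1, 0.3, 0.9, 0, 0, 0, 0, -1, 0.3, 0.9, 0, 0, 0, 0, -1, 0.3, 0.9, 0, 0, 0, 0, -1, 0.3, 0.8, 0, 0, 0, 0, -1, 0.2, 0.5, 0, 0, 0, 0, -1, 0, 0, 0, 0, 0, 0, -1, 0, 0, 0, 0, 0, 0, -1]

```text
t: 23.6
ee_pos: [0.5822, -0.265, 0.1205]
tcp_rot: [-3.138, -0.138, 0.0]
ft_force: [0.9, 0.3, -1.7]
gripper_width: 0.0139
grasp_force: 50.0
```

```bash
cat > b.py <<'E'
from h import *
from m import rect
goto(.5827,-.2658,.102,4.9)
for c in("top","side"):
    im=manip.get_image(c); P,u,v=world(im); hsv=cv2.cvtColor(im["color"],cv2.COLOR_BGR2HSV)[v,u]
    yel=(hsv[:,0]>15)&(hsv[:,0]<33)&(hsv[:,1]>150)&(hsv[:,2]>70)&(P[:,1]>-.34)&(P[:,1]<-.2)&(P[:,0]<.72)&(P[:,0]>.52)&(P[:,2]>.05)
    q=P[yel]; print(c,len(q),"x",np.percentile(q[:,0],[1,99]).round(4),"y",np.percentile(q[:,1],[1,99]).round(4),"z",np.percentile(q[:,2],[1,5,95,99]).round(4))
    h=q[q[:,2]>np.percentile(q[:,2],95)-.006]; rect(h,"top face")
    tip=q[q[:,0]>q[:,0].max()-.011]; print("tip y",np.median(tip[:,1]),"z",np.percentile(tip[:,2],[50,95]), "x max",q[:,0].max())
    f=cv2.fitLine(h.astype(np.float32),2,0,.01,.01).ravel(); print("dir",f[:3]*np.sign(f[0]))
    cv2.imwrite(f"pics/{c}b.png",cv2.resize(im["color"][150:250,370:510] if c=="top" else im["color"][200:320,160:328],(400,286),interpolation=2))
cv2.imwrite("pics/b%.1f.png"%manip.get_state()["t"],np.hstack([cv2.imread("pics/topb.png"),cv2.imread("pics/sideb.png")]))
E
python3 b.py; ls pics
```

```text
t 23.60 pos [ 582.2 -265.   120.5] yaw 5.04 axis [-2.e-04  6.e-04 -1.e+00] w 0.0139 F [ 0.9  0.3 -1.7]
turn units [-0.004  0.001  0.017]
shift units now-axes [0.014 0.029 0.615] after-turn axes [0.014 0.029 0.615]
top 74 x [0.5435 0.5596] y [-0.279  -0.2542] z [0.1158 0.1162 0.1347 0.2102]
top face 41 c [ 552.8 -263. ] s [12.6 23. ] ang 20.27 z [129.5 131.9 206.1]
tip y -0.2618326335650095 z [0.13011184 0.13436193] x max 0.5602325932914065
dir [ 0.06570458 -0.15035622 -0.9864461 ]
side 268 x [0.5538 0.6406] y [-0.2697 -0.2484] z [0.1152 0.1161 0.1484 0.1498]
top face 115 c [ 610.4 -261.9] s [63.7 18.7] ang 1.55 z [143.8 146.6 149.2]
tip y -0.2557001411445302 z [0.13899113 0.1482205 ] x max 0.6421287940758268
dir [ 0.98856634  0.14994158 -0.01594469]
b23.7.png
crop.png
crop1.png
side0.png
side1.png
side2.png
sideb.png
sideu.png
top0.png
top1.png
top2.png
top3.png
top4.png
topb.png
topu.png
u.png
```

View pics/b23.7.png

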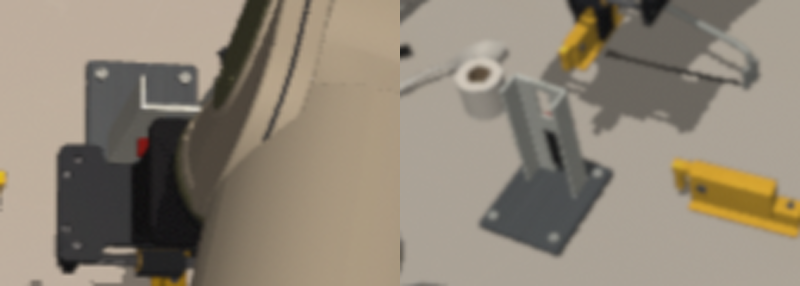

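```bash
python3 - <<'E'
from h import *
# target: bracket origin local x=-66.5 (hook end 6.5mm before sheet), z 93; TCP 11.5 behind, 7 above foot underside
a=np.radians(4.7); L=-66.5-11.5
goto(.6872+L/1000*np.cos(a),-.257+L/1000*np.sin(a),.100,4.7)
E
```

```text
t 23.70 pos [ 582.3 -264.9  120.7] yaw 5.05 axis [ 0.e+00  2.e-04 -1.e+00] w 0.0135 F [-0.   0.3 -0.1]
turn units [-0.001 -0.     0.044]
shift units now-axes [0.907 0.03  0.69 ] after-turn axes [0.907 0.024 0.69 ]
```

Call:
apply_moves:
  rows: [0, 0.02, 0.3, 0, 0, 0.04, -1, 0.3, 0, 0.39, 0, 0, 0, -1, 0.3, 0, 0, 0, 0, 0, -1, 0.3, 0, 0, 0, 0, 0, -1, 0, 0, 0, 0, 0, 0, -1, 0.15, 0, 0, 0, 0, 0, -1, 0.15, 0, 0, 0, 0, 0, -1, 0.15, 0, 0, 0, 0, 0, -1, 0.1, 0, 0, 0, 0, 0, -1, 0, 0, 0, 0, 0, 0, -1]

```text
t: 24.95
ee_pos: [0.6259, -0.263, 0.0998]
tcp_rot: [-3.139, -0.127, -0.0]
ft_force: [0.4, 0.2, -0.3]
gripper_width: 0.0137
grasp_force: 50.0
```

```bash
cat > g.py <<'E'
from h import *
a=np.radians(4.7); L=-47.5-11.5
goto(.6872+L/1000*np.cos(a),-.257+L/1000*np.sin(a),.100,4.7)
im=manip.get_image("side"); P,u,v=world(im); hsv=cv2.cvtColor(im["color"],cv2.COLOR_BGR2HSV)[v,u]
y=(hsv[:,0]>15)&(hsv[:,0]<33)&(hsv[:,1]>120)&(P[:,1]>-.34)&(P[:,1]<-.2)&(P[:,0]<.72)&(P[:,0]>.52)&(P[:,2]>.05)
print("yel",np.percentile(P[y],[1,50,99],axis=0).round(4).tolist() if y.sum() else 0)
cv2.imwrite("pics/s%.1f.png"%manip.get_state()["t"],cv2.resize(im["color"][215:315,170:295],(750,600),interpolation=2))
E
python3 g.py; ls -t pics | head -1
```

```text
t 24.95 pos [ 625.9 -263.    99.8] yaw 4.65 axis [ 0.e+00  1.e-04 -1.e+00] w 0.0137 F [ 0.4  0.2 -0.3]
turn units [-0.    -0.    -0.006]
shift units now-axes [ 0.086 -0.031 -0.006] after-turn axes [ 0.086 -0.031 -0.006]
yel [[0.5953, -0.2896, 0.0938], [0.6457, -0.2546, 0.1236], [0.6842, -0.2286, 0.1993]]
s25.0.png
```

Call:
apply_moves:
  rows: [0.04, -0.03, 0, 0, 0, 0, -1, 0.04, 0, 0, 0, 0, 0, -1, 0.03, 0, 0, 0, 0, 0, -1, 0, 0, 0, 0, 0, 0, -1]

```text
t: 25.5
ee_pos: [0.629, -0.2619, 0.0999]
tcp_rot: [3.139, 0.127, 0.0]
ft_force: [0.2, 0.1, -1.9]
gripper_width: 0.0135
grasp_force: 50.0
```

Call:
apply_moves:
  rows: [0.04, 0, 0, 0, 0, 0, -1, 0, 0, 0, 0, 0, 0, -1]

```text
t: 25.75
ee_pos: [0.6296, -0.262, 0.0998]
tcp_rot: [3.139, 0.127, -0.002]
ft_force: [-3.8, -0.2, 1.1]
gripper_width: 0.0137
grasp_force: 50.0
```

Call:
apply_moves:
  rows: [0.04, 0, 0, 0, 0, 0, -1, 0, 0, 0, 0, 0, 0, -1]

```text
t: 26.0
ee_pos: [0.6297, -0.2621, 0.0997]
tcp_rot: [-3.139, -0.126, 0.006]
ft_force: [-10.3, 0.3, 4.2]
gripper_width: 0.0133
grasp_force: 50.0
```

```bash
python3 g.py; ls -t pics | head -1
```

```text
t 26.00 pos [ 629.7 -262.1   99.7] yaw 4.61 axis [-3.5e-03 -1.0e-04 -1.0e+00] w 0.0133 F [-10.3   0.3   4.2]
turn units [-0.001  0.025 -0.012]
shift units now-axes [-0.042 -0.013 -0.01 ] after-turn axes [-0.042 -0.013 -0.01 ]
yel [[0.5991, -0.2896, 0.0943], [0.6496, -0.2537, 0.1236], [0.6881, -0.2301, 0.1988]]
s26.1.png
```

View pics/s26.1.png

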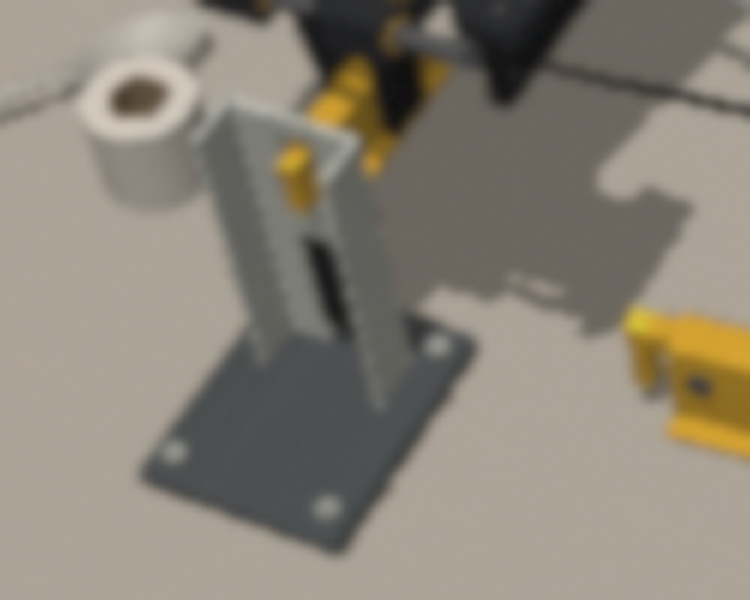

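Call:
apply_moves:
  rows: [-0.095, 0, 0, 0, 0, 0, -1, 0, 0, 0, 0, 0, 0, -1, 0, 0, 0.15, 0, 0, 0, -1, 0, 0, 0.15, 0, 0, 0, -1, 0, 0, 0.1, 0, 0, 0, -1, 0, 0, 0, 0, 0, 0, -1]
  newtons: 60

```text
t: 26.8
ee_pos: [0.6283, -0.2619, 0.0874]
tcp_rot: [-3.139, -0.127, 0.001]
ft_force: [0.1, 0.4, -1.2]
gripper_width: 0.0139
grasp_force: 60.0
```

Call:
apply_moves:
  rows: [0, 0, 0.1, 0, 0, 0, -1, 0, 0, 0.1, 0, 0, 0, -1, 0, 0, 0.1, 0, 0, 0, -1, 0, 0, 0, 0, 0, 0, -1]

```text
t: 27.3
ee_pos: [0.6287, -0.2621, 0.0788]
tcp_rot: [3.139, 0.127, 0.001]
ft_force: [0.9, -0.4, 0.3]
gripper_width: 0.0133
grasp_force: 60.0
```

Call:
apply_moves:
  rows: [0, 0, 0.05, 0, 0, 0, -1, 0, 0, 0.03, 0, 0, 0, -1, 0, 0, 0, 0, 0, 0, -1]

```text
t: 27.68
ee_pos: [0.6287, -0.262, 0.0765]
tcp_rot: [3.139, 0.127, 0.001]
ft_force: [1.2, -0.1, 1.9]
gripper_width: 0.013
grasp_force: 60.0
```

Call:
apply_moves:
  rows: [0, 0, 0.04, 0, 0, 0, -1, 0, 0, 0.04, 0, 0, 0, -1, 0, 0, 0, 0, 0, 0, -1]

```text
t: 28.05
ee_pos: [0.6288, -0.2621, 0.0753]
tcp_rot: [3.138, 0.127, 0.002]
ft_force: [-3.8, 0.3, 9.6]
gripper_width: 0.0132
grasp_force: 60.0
```

```bash
cat > c.py <<'E'
from h import *
goto(.6284,-.2618,.076,4.7)
for c in("side","top"):
    im=manip.get_image(c); P,u,v=world(im); hsv=cv2.cvtColor(im["color"],cv2.COLOR_BGR2HSV)[v,u]
    y=(hsv[:,0]>15)&(hsv[:,0]<33)&(hsv[:,1]>150)&(P[:,1]>-.34)&(P[:,1]<-.22)&(P[:,0]<.72)&(P[:,0]>.52)&(P[:,2]>.05)&(P[:,2]<.15)
    q=P[y]
    for x in np.arange(.58,.70,.01):
        b=q[abs(q[:,0]-x)<.005]
        if len(b)>2: print(c,round(x,3),len(b),np.percentile(b[:,2],[3,97]).round(4))
    r=((hsv[:,0]<8)|(hsv[:,0]>172))&(hsv[:,1]>150)&(P[:,1]>-.3)&(P[:,1]<-.22)&(P[:,0]>.62)&(P[:,0]<.7)&(P[:,2]>.04)&(P[:,2]<.1)
    if r.sum()>2: print(c,"red",r.sum(),np.percentile(P[r],[3,50,97],axis=0).round(4).tolist())
    cv2.imwrite(f"pics/{c}c.png",cv2.resize(im["color"][160:240,380:460] if c=="top" else im["color"][220:300,180:260],(400,400),interpolation=2))
cv2.imwrite("pics/c%.1f.png"%manip.get_state()["t"],np.hstack([cv2.imread("pics/topc.png"),cv2.imread("pics/sidec.png")]))
E
python3 c.py
```

```text
t 28.05 pos [ 628.8 -262.1   75.3] yaw 4.63 axis [ 1.1e-03 -6.0e-04 -1.0e+00] w 0.0132 F [-3.8  0.3  9.6]
turn units [ 0.005 -0.007 -0.008]
shift units now-axes [-0.014 -0.013 -0.024] after-turn axes [-0.014 -0.013 -0.024]
side 0.6 9 [0.07   0.0787]
side 0.62 6 [0.0828 0.0947]
side 0.63 9 [0.0784 0.1024]
side 0.64 54 [0.071  0.1037]
side 0.65 13 [0.0701 0.0999]
side 0.68 11 [0.0907 0.1029]
side 0.69 16 [0.0798 0.103 ]
top 0.6 57 [0.0708 0.0888]
top 0.61 24 [0.0712 0.0889]
top 0.62 6 [0.0728 0.1032]
```

Call:
apply_moves:
  rows: [0, 0, 0.04, 0, 0, 0, -1, 0, 0, 0.04, 0, 0, 0, -1, 0, 0, 0, 0, 0, 0, -1]

```text
t: 28.52
ee_pos: [0.629, -0.2622, 0.0737]
tcp_rot: [3.138, 0.127, 0.002]
ft_force: [-5.9, 0.7, 16.5]
gripper_width: 0.0135
grasp_force: 60.0
```

Call:
apply_moves:
  rows: [0, 0, 0.04, 0, 0, 0, -1, 0, 0, 0.03, 0, 0, 0, -1, 0, 0, 0, 0, 0, 0, -1]

```text
t: 28.9
ee_pos: [0.6289, -0.2623, 0.0725]
tcp_rot: [3.138, 0.127, 0.002]
ft_force: [-10.7, 2.5, 23.1]
gripper_width: 0.0133
grasp_force: 60.0
```

```bash
python3 c.py; ls -t pics|head -3
```

```text
t 28.90 pos [ 628.9 -262.3   72.5] yaw 4.63 axis [ 0.0015 -0.0013 -1.    ] w 0.0133 F [-10.7   2.5  23.1]
turn units [ 0.01  -0.01  -0.009]
shift units now-axes [-0.016 -0.017 -0.116] after-turn axes [-0.016 -0.018 -0.116]
side 0.6 5 [0.0667 0.0702]
side 0.61 3 [0.0674 0.0738]
side 0.62 6 [0.08   0.0932]
side 0.63 10 [0.0733 0.1009]
side 0.64 42 [0.0697 0.101 ]
side 0.65 15 [0.0677 0.1017]
side 0.68 16 [0.0869 0.1031]
side 0.69 11 [0.081  0.1024]
top 0.6 54 [0.0675 0.0851]
top 0.61 20 [0.0669 0.0853]
c29.0.png
topc.png
sidec.png
```

Call:
apply_moves:
  rows: [0, 0, -0.06, 0, 0, 0, -1, 0, 0, -0.06, 0, 0, 0, -1, 0, 0, 0, 0, 0, 0, -1]

```text
t: 29.38
ee_pos: [0.6286, -0.262, 0.0732]
tcp_rot: [3.139, 0.127, 0.0]
ft_force: [0.0, -0.3, 3.8]
gripper_width: 0.0137
grasp_force: 60.0
```

Call:
apply_moves:
  rows: [0, 0, 0, 0, 0, 0, 0, 0, 0, 0, 0, 0, 0, 0, 0, 0, 0, 0, 0, 0, 0, 0, 0, 0, 0, 0, 0, 0]

```text
t: 29.88
ee_pos: [0.6284, -0.2619, 0.073]
tcp_rot: [-3.139, -0.127, 0.0]
ft_force: [0.4, -0.4, 0.1]
gripper_width: 0.0409
grasp_force: 0.0
```

```bash
python3 c.py
```

```text
t 29.88 pos [ 628.4 -261.9   73. ] yaw 4.64 axis [-3.e-04  1.e-04 -1.e+00] w 0.0409 F [ 0.4 -0.4  0.1]
turn units [-0.001  0.002 -0.007]
shift units now-axes [ 0.001 -0.005 -0.1  ] after-turn axes [ 0.001 -0.005 -0.1  ]
side 0.62 15 [0.0676 0.0882]
side 0.63 42 [0.0669 0.0994]
side 0.64 45 [0.067  0.1013]
side 0.65 18 [0.0686 0.1009]
side 0.68 19 [0.0816 0.1037]
side 0.69 6 [0.0802 0.0999]
top 0.6 51 [0.0662 0.0855]
top 0.61 44 [0.0651 0.085 ]
top 0.62 18 [0.0669 0.1024]
```

Call:
apply_moves:
  rows: [0, 0, -0.3, 0, 0, 0, 0, 0, 0, -0.8, 0, 0, 0, 0, 0, 0, -1, 0, 0, 0, 0, -0.5, 0, -1, 0, 0, 0, 0, -1, 0, -0.7, 0, 0, 0, 0, -1, 0, 0, 0, 0, 0, 0, -1, 0, 0, 0, 0, 0, 0, -1, 0, 0, 0, 0, 0, 0, -1, 0, 0, 0, 0, 0, 0]

```text
t: 31.1
ee_pos: [0.4632, -0.2754, 0.188]
tcp_rot: [3.138, 0.127, 0.001]
ft_force: [-0.0, -0.2, -0.4]
gripper_width: 0.0436
grasp_force: 0.0
```

```bash
python3 c.py; ls -t pics|grep ^c[0-9]|head -1
```

```text
t 31.10 pos [ 463.2 -275.4  188. ] yaw 4.64 axis [ 8.e-04 -7.e-04 -1.e+00] w 0.0436 F [-0.  -0.2 -0.4]
turn units [ 0.006 -0.005 -0.007]
shift units now-axes [ 5.523 -0.009  3.736] after-turn axes [ 5.525e+00 -1.000e-03  3.732e+00]
side 0.6 12 [0.0641 0.0822]
side 0.61 26 [0.0663 0.0929]
side 0.62 43 [0.0679 0.1   ]
side 0.63 41 [0.0674 0.1004]
side 0.64 48 [0.0681 0.1015]
side 0.65 14 [0.0693 0.0991]
side 0.68 13 [0.0825 0.1044]
side 0.69 12 [0.0795 0.1039]
top 0.6 53 [0.0657 0.0851]
top 0.61 61 [0.0671 0.0986]
top 0.62 56 [0.0673 0.1005]
top 0.63 58 [0.0691 0.1025]
top 0.64 57 [0.0688 0.1046]
top 0.65 58 [0.0701 0.1047]
top 0.66 60 [0.0705 0.1055]
top 0.67 45 [0.0713 0.1065]
top 0.68 17 [0.0994 0.1157]
top red 6 [[0.662, -0.2435, 0.0655], [0.6676, -0.2429, 0.0668], [0.6717, -0.2423, 0.0701]]
c31.2.png
```

View pics/c31.2.png

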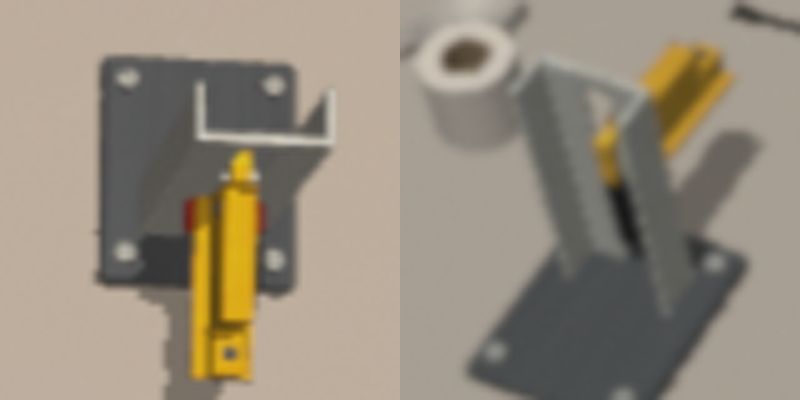

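The bracket hangs in the top slot: its lip is behind the sheet (right half, px 605,155), and the red tab shows pushed down under its foot (left half, px 190–260, 215). I measured the tab top at about z = 67 mm. Earlier, after release, I measured the rod lying flat with its handle top at 30 mm.

```bash
python3 -c "
from plant import manip
print(manip.job_done())"
```

```text
the job is handed in; nothing more can be done
None
```

The job is handed in: the bracket was drawn out of the gap, hooked into the top slot and pressed home with the red tab down. The rod is back flat on the table, and the arm never went near the label roll, thermometer or jar.

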